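# Fill the bumper jar through the funnel

### The job

Pour both black rubber ankle bumpers out of the pouring tray, through the funnel, into the jar beneath it. Then stand the empty tray upright on the bench and let go of it; the other tray, with the bolts, is not wanted.

Things in the scene. Friction and masses are not known exactly. Their poses are not given: they have to be found in the camera images.
- tray_grip (a point): Handle bar centre of the loose 160 g aluminium tray (124x72 mm), 85 mm above its underside. Bar: along y, 14 mm wide, 16 high, 60 free between uprights. z up, +x to the back wall (54 mm off). Open lip, 56 mm wide, 70 mm to -x (roughly towards the robot) and 76 below the bar; floor ramps up to it at 8 deg. Empties with the lip tipped 25 to 55 deg down. The bolt tray has no lip.
- funnel_mouth (a point): Centre of the grey funnel's round mouth, at its rim, 170 mm above the bench; z up. Mouth 148 mm across inside, narrowing at 45 degrees over 50 mm to a spout 46 mm inside that ends 76 mm below the rim in a clear jar. Jar 56 mm across inside, its floor 154 mm below the rim. Funnel, jar and round steel foot (110 mm across) are one fixed piece.
- bumper_a_center (a point): Centre of the first of two black rubber bumpers, a barrel 18 mm across and 17 mm high with small flat ends (10 mm), 12 g; z is its own axis. It starts standing on the floor of the pouring tray, behind or beneath the handle bar.
- bumper_b_center (a point): Centre of the second black rubber bumper, the same as the first, beside it in the pouring tray.
There are look-alikes about, which are no part of the job. What is shaped like the part that bears funnel_mouth but orange is not meant.

How it is judged:
By the outcome, as a careful person would: the job done as asked, in the order asked, and still so for the second after the job is handed in, with the robot touching nothing.
It also fails if it takes over 61 s, if anything falls off the work surface, if the arm or the gripper's body presses on something with over 40 N, if the wrist force passes 120 N, or if a joint passes its speed limit or range.

### The arm

A 6-joint arm with a two-finger parallel gripper is mounted at the origin on the work surface. World frame = base frame: x ahead of the robot, y to its left, z up, the work surface at z = 0. Lengths are in mm, angles in rad, forces in N, time in s.
With the tool pointing down it reaches from about 400 to 825 mm from the base axis. Payload 7 kg.
Tool frame: the origin (TCP) lies at the very end of the fingers, on their centre line; the grasp point (between the pads) lies 19 mm behind it; z points along the fingers, y is the direction in which the jaws open and shut (so a half turn about z gives the same grasp; the last joint's range is limited). The gripper opens to 88 mm and grips with 3 to 60 N. Pads are 19 mm wide; open, the fingers measure 130 mm over their backs; the gripper's body (78 mm by 193 mm) begins 47 mm behind the grasp point.
Start: joints at [-1.046, 0.359, 0.012, 0, -1.224, -0.288], TCP at [158.325, -656.147, 226.561] pointing down, gripper open.
Joint ranges: [-3.07, 3.07], [-1.43, 2.12], [-1.02, 1.25], [-3.03, 1.67], [-3.05, -0], [-3.03, 3.03]. Speed limits (rad/s): [2.39, 2.39, 3.01, 3.14, 3.14, 3.14].

### API

Orientations are given as a unit quaternion [x, y, z, w].
In Python, from station import state, snapshot, camera_model, ticket gives the robot as it stands. The module is installed in compiled form; this text tells all that it offers.
- The arm moves only by the tool jog_arm, never from a script. Its argument "plan" is a list that holds one entry, the list of rows, each a list of 6 numbers: the shift along the tool's x, y, z in cm, then the turn, a rotation vector about the tool's x, y, z in rad. A call has 1 to 5 rows; each row shifts and turns the commanded pose from where the row before left it, along the tool's axes as they then stand; what a row does not reach is not made up. A row lasts 1/10 s, in which the tool goes at most 50 mm and 8.59 degrees, less where a joint would pass 70% of its speed; a pose out of reach is approached as far as the arm can. A call is refused whole if a number of a shift passes 5 or a number of a turn 0.15, either way. A call with a gripper value outside its range is refused whole. "fingers" is the gripper command: -1 is shut, 1 is fully open, values between are in proportion, set as the call begins (left out, the last holds). The fingers move at their own pace and stop on an object; the grip force is fixed at half the most. Time passes only in rows, so rows that do not move let the fingers close. It gives the time, the measured TCP pose, the force and the opening at its end, in the units of the state.
- state(): the state, without advancing time (a new reading comes with each control period).
- snapshot(name): name is "side" or "top"; returns the picture (384x512x3 uint8, blue, green, red); there is no depth.
- camera_model(name): a dict with "mtx" (3x3 intrinsics, pixels), "R" (3x3) and "t" (3): a world point X has camera coordinates R X + t. Camera axes: x right, y down, z forward; pixel columns grow to the right and rows downward; lengths in mm; the calibration is good to about 2 mm. A picture is of the moment at which its call begins. camera_model takes no time and is no camera call.
- ticket.job_done(): hands the job in, once; it reports no verdict.
The state is a dict: "time_s": time; "q": joint angles; "joint_velocities": joint speeds; "effort": joint torques, N m; "ee_pos": TCP position; "tcp_rot": TCP orientation; "force": force on the tool from outside, world axes, zero at the start; "torque": the same for the moment, N m; "opening": opening from 0.0 (shut) to 1.0 (fully open).
Only numpy, scipy, OpenCV 4.12 (cv2) and the standard library are available. Lean on these libraries where they do the work, as an engineer would, in place of code of your own. Each camera call takes 0.05 s, during which the arm holds its last target. There are 200 camera calls.

## Working session

There is one attempt and no reset: what is moved stays moved. The work goes in short steps, Python scripts to look and compute and a tool call to move; the robot and the scene stay as the last step left them, time stands still between calls to the robot, and variables do not carry over. Pictures are saved under pics/ and viewed, about 8 in all and at most 12, crops included, and the job is handed in when it is done.

Besides the shell and the picture viewer there is one more tool, called as name(argument=value, ...), one argument or row to a line, values as JSON. jog_arm: Moves the arm, as the interface text tells. Its arguments: {"type":"object","properties":{"plan":{"type":"array","items":{"type":"array","items":{"type":"array","items":{"type":"number"}}}},"fingers":{"type":"number"}},"required":["plan"]}

```bash
mkdir -p pics
python3 - <<'E'
from station import *
import cv2,numpy as np
for n in("side","top"):
    cv2.imwrite(f"pics/{n}0.png",snapshot(n))
    c=camera_model(n);print(n,np.array(c["mtx"]).round(1).tolist(),np.array(c["R"]).round(4).tolist(),np.array(c["t"]).round(1), (-np.array(c["R"]).T@np.array(c["t"])).round())
s=state();print(s["time_s"],s["ee_pos"],s["tcp_rot"],s["opening"],s["force"])
E
```

```text
side [[390.3, 0.0, 256.4], [0.0, 390.3, 192.5], [0.0, 0.0, 1.0]] [[0.8659, -0.5001, 0.0067], [-0.2723, -0.4826, -0.8324], [0.4196, 0.719, -0.5541]] [-473.8  253.4  688. ] [ 191. -609.  595.]
top [[411.3, 0.0, 254.2], [0.0, 411.3, 190.5], [0.0, 0.0, 1.0]] [[-0.0027, -1.0, -0.003], [-0.9974, 0.0029, -0.0719], [0.0719, 0.0028, -0.9974]] [-36.  534.6 896. ] [469. -40. 932.]
0.1 [ 158.2083366  -655.75473153  225.72855526] [-1.18061879e-01  9.93005964e-01  7.21974107e-04 -1.66248639e-04] 1.001998385693303 [-0.00084427 -0.04110507 -0.82534579]
```

View pics/side0.png

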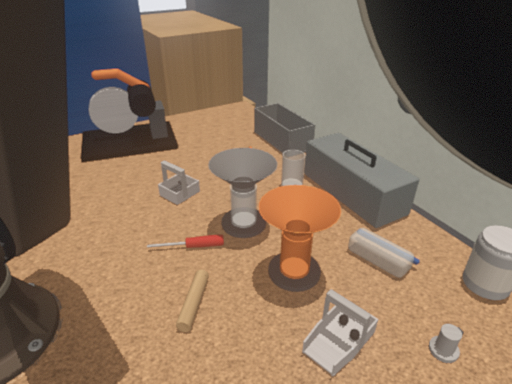

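View pics/top0.png

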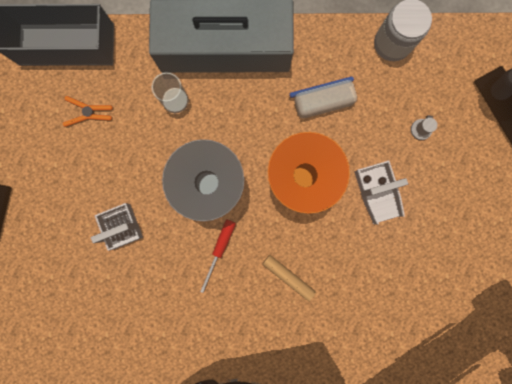

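The side view shows the pouring tray at about (340,335), with two dark bumpers. In the top view it is at (382,190), and the grey funnel is at about (204,181). The bolt tray at (118,228) and the orange funnel are decoys.

```bash
cat > h.py <<'E'
from station import *
import cv2,numpy as np
C={n:{k:np.array(v) for k,v in camera_model(n).items() if k in("mtx","R","t")} for n in("side","top")}
def ray(n,uv):
    c=C[n];d=c["R"].T@np.linalg.solve(c["mtx"],[uv[0],uv[1],1]);return -c["R"].T@c["t"],d/np.linalg.norm(d)
def plane(n,uv,z):
    o,d=ray(n,uv);return o+d*(z-o[2])/d[2]
def tri(u1,u2):
    o1,d1=ray("side",u1);o2,d2=ray("top",u2)
    s=np.linalg.lstsq(np.c_[d1,-d2],o2-o1,rcond=None)[0]
    a,b=o1+s[0]*d1,o2+s[1]*d2;return (a+b)/2,np.linalg.norm(a-b)
def proj(n,X):
    c=C[n];p=c["mtx"]@(c["R"]@np.array(X,float)+c["t"]);return p[:2]/p[2]
E
python3 - <<'E'
from h import *
t=cv2.imread("pics/top0.png");s=cv2.imread("pics/side0.png")
a=cv2.resize(t[145:235,340:430],(400,400),interpolation=cv2.INTER_CUBIC)
b=cv2.resize(s[285:375,295:385],(400,400),interpolation=cv2.INTER_CUBIC)
cv2.imwrite("pics/crop0.png",np.hstack([a,b]))
hsv=cv2.cvtColor(t,cv2.COLOR_BGR2HSV)
m=((hsv[...,1]<50)&(hsv[...,2]<140)).astype(np.uint8)
m[:,:150]=0;m[:,260:]=0;m[:130]=0;m[235:]=0
m=cv2.morphologyEx(m,cv2.MORPH_OPEN,np.ones((5,5)))
c=max(cv2.findContours(m,0,2)[0],key=cv2.contourArea)
e=cv2.fitEllipse(cv2.convexHull(c));print(e);p=plane("top",e[0],170);print(p,plane("top",(e[0][0]+e[1][0]/2,e[0][1]),170)-p, proj("side",p))
E
```

```text
((202.69944763183594, 179.98191833496094), (79.98240661621094, 80.18121337890625), 25.044404983520508)
[543.42855796  57.91357637 170.        ] [ -0.22541277 -74.46073347   0.        ] [242.34850156 163.53146726]
```

View pics/crop0.png

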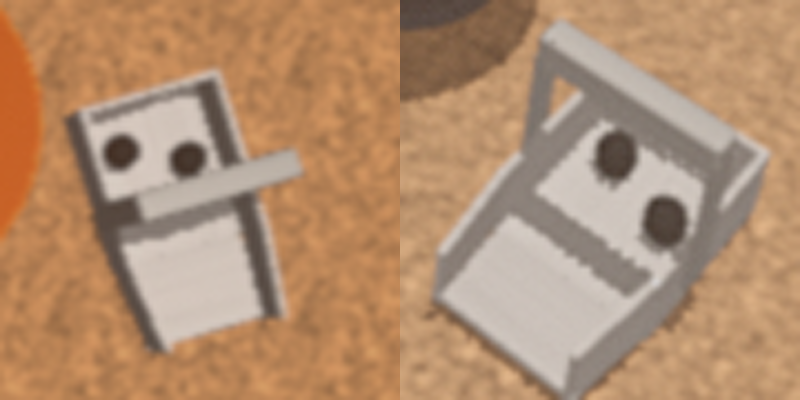

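The crop shows the tray from both sides. The bar ends are at top px (372,191) and (407,181.5), and the bumpers are at (367,179) and (382,180.5), behind the bar. The lip faces down, towards the robot.

Run:
```python
from h import *
T=lambda x,y:(340+x/4.444,145+y/4.444)
S=lambda x,y:(295+(x-400)/4.444,285+y/4.444)
np.set_printoptions(precision=1,suppress=True)
L=plane("top",T(142,206),93);R=plane("top",T(297,162),93)
print("bar",L,R,(L+R)/2,np.linalg.norm(L-R)); d=L-R; print("yaw",np.arctan2(-d[0],d[1]))
print("tri bar ends",tri(S(553,36),T(142,206)),tri(S(728,140),T(297,162)))
print("bumpers",plane("top",T(121,152),12),plane("top",T(188,158),12),tri(S(617,155),T(121,152)),tri(S(664,222),T(188,158)))
a=plane("top",T(163,350),9);b=plane("top",T(283,316),9);print("lip",a,b)
a=plane("top",T(75,115),20);b=plane("top",T(218,72),20);print("back",a,b)
```

```text
bar [ 526.6 -278.3   93. ] [ 546.7 -350.1   93. ] [ 536.6 -314.2   93. ] 74.54210783784035
yaw 0.27300208095257805
tri bar ends (array([ 527.1, -279.3,   90. ]), np.float64(0.6078160123587703)) (array([ 547.3, -350.2,   94.1]), np.float64(1.6651759604466834))
bumpers [ 559.6 -291.3   12. ] [ 556.4 -325.    12. ] (array([ 560.2, -291.5,   13.2]), np.float64(1.8734374737178108)) (array([ 556.6, -325.1,   12.2]), np.float64(0.35785374835371997))
lip [ 459.8 -311.     9. ] [ 476.7 -371.8    9. ]
back [ 577.5 -266.5   20. ] [ 599.  -338.7   20. ]
```

```bash
cat >> h.py <<'E'
from scipy.spatial.transform import Rotation as Ro, Slerp
def rows(P,Rt,n,P0=None,R0=None):
    "n equal rows (tool axes, cm/rad) from the present (or given) pose to TCP P, rotation Rt"
    s=state();P0=np.array(s["ee_pos"] if P0 is None else P0);R0=Ro.from_quat(s["tcp_rot"]) if R0 is None else R0
    rv=(R0.inv()*Rt).as_rotvec();R=R0
    for i in range(n):
        print((np.round(np.r_[R.inv().apply((P-P0)/n)/10,rv/n],3)+0).tolist());R=R*Ro.from_rotvec(rv/n)
def toolrot(yaw,tilt=0):
    "gripper on the bar: tray yaw, lip-down tilt (rad)"
    c,s=np.cos(yaw),np.sin(yaw)
    return Ro.from_matrix(np.c_[[s,-c,0],[-c,-s,0],[0,0,-1]])*Ro.from_rotvec([tilt,0,0])
E
python3 - <<'E'
from h import *
rows(np.array([536.6,-314.2,170]),toolrot(.273),14)
E
```

```text
[-3.2, 1.737, 0.4, 0.0, 0.0, -0.115]
[-3.378, 1.359, 0.4, 0.0, 0.0, -0.115]
[-3.511, 0.964, 0.399, 0.0, 0.0, -0.115]
[-3.598, 0.555, 0.399, 0.0, 0.0, -0.115]
[-3.638, 0.139, 0.399, 0.0, 0.0, -0.115]
[-3.63, -0.278, 0.398, 0.0, 0.0, -0.115]
[-3.575, -0.692, 0.398, 0.0, 0.0, -0.115]
[-3.472, -1.097, 0.398, 0.0, 0.0, -0.115]
[-3.323, -1.487, 0.398, 0.0, 0.0, -0.115]
[-3.131, -1.858, 0.398, 0.0, 0.0, -0.115]
[-2.898, -2.205, 0.398, 0.0, 0.0, -0.115]
[-2.626, -2.522, 0.398, 0.0, 0.0, -0.115]
[-2.32, -2.806, 0.398, 0.0, 0.0, -0.115]
[-1.983, -3.053, 0.398, 0.0, 0.0, -0.115]
```

jog_arm(
  plan=[
    [[-3.2, 1.74, 0.4, 0, 0, -0.115], [-3.38, 1.36, 0.4, 0, 0, -0.115], [-3.51, 0.96, 0.4, 0, 0, -0.115], [-3.6, 0.56, 0.4, 0, 0, -0.115], [-3.64, 0.14, 0.4, 0, 0, -0.115]],
  ],
  fingers=1,
)

```text
time_s: 0.6
ee_pos: [294.2, -532.8, 206.0]
tcp_rot: [-0.397, 0.918, 0.0, -0.0]
force: [0.9, -1.0, 0.7]
opening: 0.997
```

jog_arm(
  plan=[
    [[-3.63, -0.28, 0.4, 0, 0, -0.115], [-3.58, -0.69, 0.4, 0, 0, -0.115], [-3.47, -1.1, 0.4, 0, 0, -0.115], [-3.32, -1.49, 0.4, 0, 0, -0.115], [-3.13, -1.86, 0.4, 0, 0, -0.115]],
  ],
)

```text
time_s: 1.1
ee_pos: [429.2, -410.6, 186.2]
tcp_rot: [-0.641, 0.768, 0.0, -0.0]
force: [0.3, 0.1, -0.0]
opening: 1.002
```

jog_arm(
  plan=[
    [[-2.9, -2.2, 0.4, 0, 0, -0.115], [-2.63, -2.52, 0.4, 0, 0, -0.115], [-2.32, -2.8, 0.4, 0, 0, -0.115], [-1.98, -3.05, 0.4, 0, 0, -0.115], [0, 0, 0, 0, 0, 0]],
  ],
)

```text
time_s: 1.6
ee_pos: [538.5, -311.3, 169.3]
tcp_rot: [0.8, -0.6, -0.001, 0.0]
force: [-0.6, -0.5, -0.3]
opening: 0.998
```

Run:
```python
from h import *
t=snapshot("top");s=snapshot("side")
a=cv2.resize(t[120:270,300:450],(400,400),interpolation=cv2.INTER_CUBIC)
b=cv2.resize(s[225:375,275:425],(400,400),interpolation=cv2.INTER_CUBIC)
cv2.imwrite("pics/crop1.png",np.hstack([a,b]))
st=state();print(st["time_s"],st["ee_pos"],st["q"]);rows(np.array([536.6,-314.2,170]),toolrot(.273),2);
```

```text
1.7 [ 536.34097144 -313.18906605  169.82977673] [-2.14664528e-01  3.12669388e-01 -1.89973100e-01 -1.52167448e-04
 -1.06960922e+00  4.91574889e-01]
[0.052, 0.001, -0.009, 0.001, 0.0, 0.002]
[0.052, 0.001, -0.009, 0.001, 0.0, 0.002]
```

View pics/crop1.png

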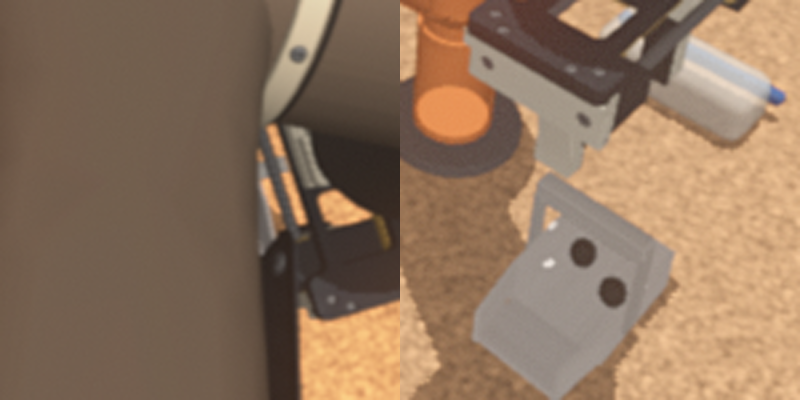

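The tool is over the bar and both bumpers are still behind it; the arm hides the tray in the top view. Next I'll descend and grip.

jog_arm(
  plan=[
    [[0.1, 0, 3, 0, 0, 0.003], [0, 0, 3, 0, 0, 0], [0, 0, 2.4, 0, 0, 0], [0, 0, 2, 0, 0, 0], [0, 0, 0, 0, 0, 0]],
  ],
)

```text
time_s: 2.2
ee_pos: [533.5, -315.2, 63.8]
tcp_rot: [0.796, -0.605, -0.003, 0.001]
force: [-0.1, -0.0, -0.3]
opening: 1.001
```

Run:
```python
from h import *
s=snapshot("side")
cv2.imwrite("pics/crop2.png",cv2.resize(s[255:375,285:405],(500,500),interpolation=cv2.INTER_CUBIC))
st=state();print(st["time_s"],st["ee_pos"],st["force"])
```

```text
2.25 [ 534.82390636 -315.56640459   65.63670382] [ 0.58563066 -0.39568736  0.66041153]
```

View pics/crop2.png

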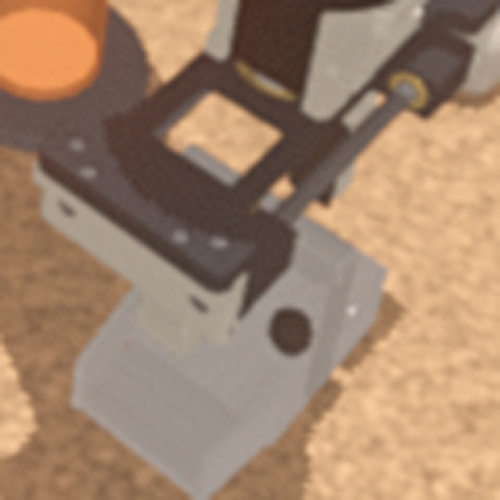

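The fingers straddle the bar, so I'll close them.

jog_arm(
  plan=[
    [[0, 0, 0, 0, 0, 0], [0, 0, 0, 0, 0, 0], [0, 0, 0, 0, 0, 0], [0, 0, 0, 0, 0, 0], [0, 0, 0, 0, 0, 0]],
  ],
  fingers=-1,
)

```text
time_s: 2.75
ee_pos: [536.7, -315.0, 67.1]
tcp_rot: [0.797, -0.604, 0.0, -0.0]
force: [-0.3, 0.5, 0.7]
opening: 0.607
```

jog_arm(
  plan=[
    [[0, 0, 0, 0, 0, 0], [0, 0, 0, 0, 0, 0], [0, 0, 0, 0, 0, 0], [0, 0, -1, 0, 0, 0], [0, 0, -2, 0, 0, 0]],
  ],
)

```text
time_s: 3.25
ee_pos: [535.5, -314.6, 95.8]
tcp_rot: [0.797, -0.604, -0.001, 0.0]
force: [1.4, -0.4, -0.2]
opening: 0.145
```

Run:
```python
from h import *
st=state();print(st)
F=np.array([543.4,57.9,0])
def pose(yaw,tilt,off=25,lipz=180,F=F):
    R=toolrot(yaw,tilt)
    # tray frame -> world
    T=Ro.from_euler('z',yaw)*Ro.from_euler('y',-tilt)
    d=T.apply([-70,0,-76]);x=Ro.from_euler('z',yaw).apply([1,0,0])
    lip=np.array([F[0],F[1],lipz])+off*x
    return lip-d+19*R.apply([0,0,1]),R
for t in(0,15,30,45,50):print(t,pose(.1,np.radians(t))[0])
print("to lift");rows(np.array([st["ee_pos"][0],st["ee_pos"][1],255]),toolrot(.273),5)
P0=np.array([st["ee_pos"][0],st["ee_pos"][1],255])
print("carry");rows(pose(.1,np.radians(8),25,200)[0],toolrot(.1,np.radians(0)),12,P0,toolrot(.273))
```

```text
{'time_s': 3.25, 'q': array([-2.17462751e-01,  3.82789271e-01, -2.73609033e-01, -4.03288479e-04,
       -9.17403274e-01,  4.90535976e-01]), 'joint_velocities': array([ 5.52229465e-04, -2.38652598e-01,  2.25736826e-01,  1.10484120e-02,
       -4.40027455e-01, -4.57578586e-05]), 'effort': array([-2.45329533e-01, -5.35248864e+01,  2.33630294e+01,  5.82112223e+00,
        8.85759350e-01, -5.02022303e-03]), 'ee_pos': array([ 535.51232634, -314.62732635,   95.83946247]), 'tcp_rot': array([ 7.96697125e-01, -6.04376876e-01, -1.43182919e-03,  4.83036301e-04]), 'force': array([ 1.44855376, -0.4179751 , -0.18092135]), 'torque': array([ 0.02163828, -0.14430099, -0.02376625]), 'opening': 0.14468387224998766}
0 [637.9253957   67.38417458 237.        ]
15 [620.87313598  65.67324169 253.17510526]
30 [600.2364073   63.60266229 264.36344802]
45 [577.42156864  61.31354293 269.80256121]
50 [569.5990561   60.5286737  270.26200477]
to lift
[-0.005, 0.008, -3.183, 0.001, 0.0, 0.0]
[-0.004, 0.006, -3.183, 0.001, 0.0, 0.0]
[-0.003, 0.005, -3.183, 0.001, 0.0, 0.0]
[-0.002, 0.003, -3.183, 0.001, 0.0, 0.0]
[-0.001, 0.002, -3.183, 0.001, 0.0, 0.0]
carry
[-2.848, -1.609, -0.093, 0.0, 0.0, 0.014]
[-2.871, -1.568, -0.093, 0.0, 0.0, 0.014]
[-2.893, -1.527, -0.093, 0.0, 0.0, 0.014]
[-2.915, -1.485, -0.093, 0.0, 0.0, 0.014]
[-2.936, -1.443, -0.093, 0.0, 0.0, 0.014]
[-2.956, -1.4, -0.093, 0.0, 0.0, 0.014]
[-2.976, -1.357, -0.093, 0.0, 0.0, 0.014]
[-2.995, -1.314, -0.093, 0.0, 0.0, 0.014]
[-3.014, -1.271, -0.093, 0.0, 0.0, 0.014]
[-3.032, -1.227, -0.093, 0.0, 0.0, 0.014]
[-3.049, -1.184, -0.093, 0.0, 0.0, 0.014]
[-3.066, -1.14, -0.093, 0.0, 0.0, 0.014]
```

jog_arm(
  plan=[
    [[0, 0, -3.5, 0, 0, 0], [0, 0, -4, 0, 0, 0], [0, 0, -4, 0, 0, 0], [0, 0, -4, 0, 0, 0], [0, 0, -2.4, 0, 0, 0]],
  ],
)

```text
time_s: 3.75
ee_pos: [537.1, -315.5, 280.4]
tcp_rot: [0.797, -0.604, 0.002, -0.001]
force: [0.4, 0.5, 0.1]
opening: 0.005
```

Run:
```python
from h import *
s=snapshot("side")
cv2.imwrite("pics/side3.png",cv2.resize(s[130:380,180:512],None,fx=2,fy=2))
st=state();print(st["time_s"],st["ee_pos"],st["force"],st["opening"])
P=np.array([638,67,275.])
rows(P,toolrot(.1),15)
```

```text
3.8 [ 538.21241361 -316.25338302  283.80984208] [ 2.07800879 -1.23476858  4.57050823] 0.004252964914029408
[-2.281, -1.331, 0.054, -0.001, 0.0, 0.012]
[-2.296, -1.304, 0.054, -0.001, 0.0, 0.012]
[-2.311, -1.277, 0.054, -0.001, 0.0, 0.012]
[-2.325, -1.251, 0.054, -0.001, 0.0, 0.012]
[-2.34, -1.224, 0.055, -0.001, 0.0, 0.012]
[-2.354, -1.197, 0.055, -0.001, 0.0, 0.012]
[-2.367, -1.169, 0.055, -0.001, 0.0, 0.012]
[-2.381, -1.142, 0.056, -0.001, 0.0, 0.012]
[-2.394, -1.114, 0.056, -0.001, 0.0, 0.012]
[-2.406, -1.086, 0.056, -0.001, 0.0, 0.012]
[-2.419, -1.059, 0.057, -0.001, 0.0, 0.012]
[-2.431, -1.031, 0.057, -0.001, 0.0, 0.012]
[-2.443, -1.002, 0.057, -0.001, 0.0, 0.012]
[-2.454, -0.974, 0.058, -0.001, 0.0, 0.012]
[-2.465, -0.946, 0.058, -0.001, 0.0, 0.012]
```

View pics/side3.png

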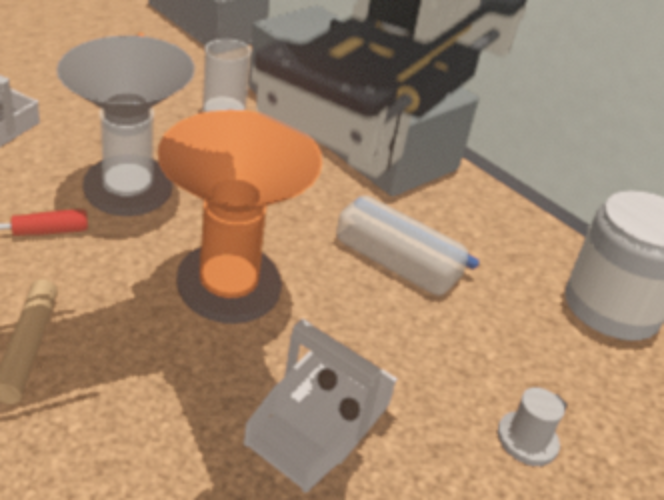

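The fingers close at about 0.9 per second, slower than I allowed for, so they shut above the bar after I had lifted. The tray still stands with both bumpers in it. I'll check whether it shifted and grasp again.

Run:
```python
from h import *
a=cv2.imread("pics/crop1.png")[:,400:];a=cv2.resize(a,(150,150),interpolation=cv2.INTER_AREA)
b=cv2.imread("pics/side3.png");b=cv2.resize(b,(332,250),interpolation=cv2.INTER_AREA)
# b origin (180,130); a origin (275,225)
for nm,(x0,y0,x1,y1) in {"tray":(304,290,380,372),"bar":(325,290,380,325),"lip":(304,340,350,372)}.items():
    t=b[y0-130:y1-130,x0-180:x1-180]
    a2=cv2.copyMakeBorder(a,10,10,10,10,cv2.BORDER_REPLICATE)
    r=cv2.matchTemplate(a2,t,cv2.TM_CCOEFF_NORMED);_,v,_,l=cv2.minMaxLoc(r);print(nm,v,"shift",x0-(275+l[0]-10),y0-(225+l[1]-10))
o=plane("side",(350,330),50);print("per px",plane("side",(351,330),50)-o,plane("side",(350,331),50)-o)
```

```text
tray 0.8868553638458252 shift 0 0
bar 0.9250166416168213 shift 0 0
lip 0.9960888028144836 shift 0 0
per px [ 1.43726071 -0.82052776  0.        ] [-1.31029117 -1.49096875  0.        ]
```

The tray has not moved.

jog_arm(
  plan=[
    [[0, 0, 3, 0, 0, 0], [0, 0, 3, 0, 0, 0], [0, 0, 3, 0, 0, 0], [0, 0, 3, 0, 0, 0], [0, 0, 1, 0, 0, 0]],
  ],
  fingers=0.6,
)

```text
time_s: 4.3
ee_pos: [534.7, -314.3, 142.8]
tcp_rot: [0.797, -0.604, -0.002, 0.001]
force: [-0.2, -0.1, -0.8]
opening: 0.396
```

jog_arm(
  plan=[
    [[0, 0, 0, 0, 0, 0], [0, 0, 0, 0, 0, 0], [0, 0, 0, 0, 0, 0], [0, 0, 0, 0, 0, 0], [0, 0, 0, 0, 0, 0]],
  ],
)

```text
time_s: 4.8
ee_pos: [536.9, -315.1, 146.6]
tcp_rot: [0.797, -0.604, 0.001, -0.0]
force: [0.7, 0.3, -0.1]
opening: 0.791
```

Run:
```python
from h import *
st=state();print(st["time_s"],st["ee_pos"],st["force"],st["opening"])
rows(np.array([536.6,-314.2,66.]),toolrot(.273),4)
```

```text
4.8 [ 536.88740722 -315.11889785  146.56721237] [ 0.6845581   0.28936322 -0.07685566] 0.7911989957261393
[-0.026, 0.003, 2.014, 0.0, 0.0, 0.0]
[-0.025, 0.003, 2.014, 0.0, 0.0, 0.0]
[-0.025, 0.002, 2.014, 0.0, 0.0, 0.0]
[-0.024, 0.001, 2.014, 0.0, 0.0, 0.0]
```

jog_arm(
  plan=[
    [[-0.1, 0, 2, 0, 0, 0], [0, 0, 2, 0, 0, 0], [0, 0, 2, 0, 0, 0], [0, 0, 2, 0, 0, 0], [0, 0, 0, 0, 0, 0]],
  ],
)

```text
time_s: 5.3
ee_pos: [534.5, -313.4, 63.2]
tcp_rot: [0.797, -0.605, -0.002, 0.001]
force: [-1.3, -0.6, 1.4]
opening: 0.802
```

jog_arm(
  plan=[
    [[0, 0, 0, 0, 0, 0], [0, 0, 0, 0, 0, 0], [0, 0, 0, 0, 0, 0], [0, 0, 0, 0, 0, 0], [0, 0, 0, 0, 0, 0]],
  ],
  fingers=-1,
)

```text
time_s: 5.8
ee_pos: [536.4, -314.1, 66.1]
tcp_rot: [0.797, -0.604, 0.0, -0.0]
force: [-0.1, 0.3, -0.1]
opening: 0.405
```

jog_arm(
  plan=[
    [[0, 0, 0, 0, 0, 0], [0, 0, 0, 0, 0, 0], [0, 0, 0, 0, 0, 0], [0, 0, 0, 0, 0, 0], [0, 0, 0, 0, 0, 0]],
  ],
)

```text
time_s: 6.3
ee_pos: [536.2, -314.0, 65.5]
tcp_rot: [0.797, -0.604, -0.0, -0.0]
force: [0.3, -0.3, -1.3]
opening: 0.158
```

jog_arm(
  plan=[
    [[0, 0, 0, 0, 0, 0], [0, 0, 0, 0, 0, 0], [0, 0, 0, 0, 0, 0]],
  ],
)

```text
time_s: 6.6
ee_pos: [536.1, -314.0, 65.5]
tcp_rot: [0.797, -0.604, -0.0, -0.0]
force: [0.2, 0.4, -1.5]
opening: 0.157
```

The opening is stable at 0.157, which is 13.8 mm, so the bar is held. Next I'll lift gently.

jog_arm(
  plan=[
    [[0, 0, -1, 0, 0, 0], [0, 0, -2, 0, 0, 0], [0, 0, -3, 0, 0, 0], [0, 0, -3, 0, 0, 0], [0, 0, -3, 0, 0, 0]],
  ],
)

```text
time_s: 7.1
ee_pos: [535.8, -314.0, 187.3]
tcp_rot: [0.797, -0.604, -0.0, 0.0]
force: [0.4, 0.1, -2.3]
opening: 0.156
```

jog_arm(
  plan=[
    [[0, 0, -3, 0, 0, 0], [0, 0, -3, 0, 0, 0], [0, 0, -2, 0, 0, 0], [0, 0, -1, 0, 0, 0], [0, 0, 0, 0, 0, 0]],
  ],
)

```text
time_s: 7.6
ee_pos: [536.5, -314.2, 277.2]
tcp_rot: [0.797, -0.604, 0.001, -0.0]
force: [-0.2, 0.0, -1.9]
opening: 0.158
```

Run:
```python
from h import *
s=snapshot("side")
cv2.imwrite("pics/side4.png",cv2.resize(s[130:380,180:512],None,fx=2,fy=2))
st=state();print(st["time_s"],st["ee_pos"],st["force"],st["opening"])
P=np.array([638,67,275.])
rows(P,toolrot(.1),15)
```

```text
7.65 [ 535.98424408 -313.86265897  275.54727867] [ 0.5216414   0.02716126 -2.67383485] 0.15523020898102793
[-2.262, -1.339, 0.005, 0.0, 0.0, 0.012]
[-2.277, -1.313, 0.005, 0.0, 0.0, 0.012]
[-2.292, -1.287, 0.005, 0.0, 0.0, 0.012]
[-2.307, -1.26, 0.004, 0.0, 0.0, 0.012]
[-2.321, -1.234, 0.004, 0.0, 0.0, 0.012]
[-2.335, -1.207, 0.004, 0.0, 0.0, 0.012]
[-2.349, -1.18, 0.004, 0.0, 0.0, 0.012]
[-2.362, -1.153, 0.004, 0.0, 0.0, 0.012]
[-2.376, -1.125, 0.004, 0.0, 0.0, 0.012]
[-2.388, -1.098, 0.004, 0.0, 0.0, 0.012]
[-2.401, -1.07, 0.004, 0.0, 0.0, 0.012]
[-2.413, -1.043, 0.004, 0.0, 0.0, 0.012]
[-2.425, -1.015, 0.004, 0.0, 0.0, 0.012]
[-2.436, -0.987, 0.004, 0.0, 0.0, 0.012]
[-2.448, -0.958, 0.004, 0.0, 0.0, 0.012]
```

View pics/side4.png

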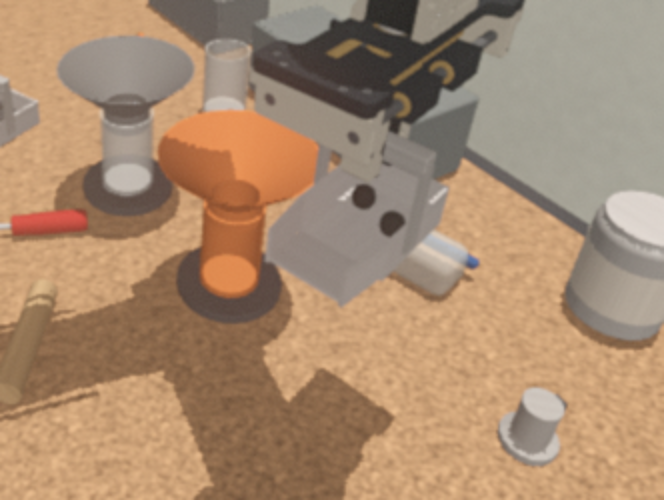

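The tray is held level with both bumpers inside. Next I'll carry it over, easing in and out of the motion.

jog_arm(
  plan=[
    [[-0.8, -0.5, 0, 0, 0, 0.005], [-1.5, -0.9, 0, 0, 0, 0.01], [-2.3, -1.3, 0, 0, 0, 0.012], [-2.6, -1.5, 0, 0, 0, 0.013], [-2.7, -1.45, 0, 0, 0, 0.013]],
  ],
)

```text
time_s: 8.15
ee_pos: [566.0, -202.5, 273.8]
tcp_rot: [0.78, -0.626, -0.001, 0.001]
force: [0.9, 1.4, -1.4]
opening: 0.161
```

jog_arm(
  plan=[
    [[-2.7, -1.4, 0, 0, 0, 0.013], [-2.7, -1.35, 0, 0, 0, 0.013], [-2.7, -1.3, 0, 0, 0, 0.013], [-2.7, -1.3, 0, 0, 0, 0.013], [-2.7, -1.25, 0, 0, 0, 0.013]],
  ],
)

```text
time_s: 8.65
ee_pos: [604.6, -57.0, 273.9]
tcp_rot: [0.76, -0.65, -0.001, 0.001]
force: [0.5, -0.3, -1.5]
opening: 0.158
```

jog_arm(
  plan=[
    [[-2.7, -1.2, 0, 0, 0, 0.013], [-2.6, -1.15, 0, 0, 0, 0.013], [-2.4, -1.0, 0, 0, 0, 0.012], [-1.8, -0.8, 0, 0, 0, 0.01], [-1, -0.4, 0, 0, 0, 0.005]],
  ],
)

```text
time_s: 9.15
ee_pos: [635.7, 53.3, 273.7]
tcp_rot: [0.743, -0.67, -0.001, 0.001]
force: [-0.1, -0.1, -2.2]
opening: 0.161
```

```bash
cat >> h.py <<'E'
F=np.array([543.4,57.9,0])
def pose(yaw,tilt,off=25,lipz=180,F=F):
    R=toolrot(yaw,tilt);Z=Ro.from_euler('z',yaw);T=Z*Ro.from_euler('y',-tilt)
    return np.array([F[0],F[1],lipz])+Z.apply([off,0,0])-T.apply([-70,0,-76])+19*R.apply([0,0,1]),R
E
python3 - <<'E'
from h import *
st=state();print(st["time_s"],st["ee_pos"],st["force"],st["opening"],st["q"])
p,R=None,None
ts=[0,5,10,15,20,24,28,32,36,40,44,48]
prev=(np.array(st["ee_pos"]),Ro.from_quat(st["tcp_rot"]))
for t in ts:
    P,R=pose(.1,np.radians(t),25,max(182,202-t))
    print(t,end=" ");rows(P,R,1,*prev);prev=(P,R)
E
```

```text
9.15 [635.65974255  53.27693708 273.66897064] [-0.13380047 -0.06484355 -2.15531737] 0.16112167659572282 [ 3.88740519e-01  2.74948598e-01 -3.17049870e-04 -4.72350767e-04
 -1.29825674e+00 -2.85754706e-01]
0 [-1.38, -0.374, 1.465, 0.003, 0.0, 0.003]
5 [0.0, 0.523, -0.088, 0.087, 0.0, 0.0]
10 [0.0, 0.567, -0.09, 0.087, 0.0, 0.0]
15 [0.0, 0.61, -0.096, 0.087, 0.0, 0.0]
20 [0.0, 0.653, -0.105, 0.087, 0.0, 0.0]
24 [0.0, 0.415, -0.474, 0.07, 0.0, 0.0]
28 [0.0, 0.415, -0.474, 0.07, 0.0, 0.0]
32 [0.0, 0.415, -0.474, 0.07, 0.0, 0.0]
36 [0.0, 0.415, -0.474, 0.07, 0.0, 0.0]
40 [0.0, 0.415, -0.474, 0.07, 0.0, 0.0]
44 [0.0, 0.415, -0.474, 0.07, 0.0, 0.0]
48 [0.0, 0.415, -0.474, 0.07, 0.0, 0.0]
```

jog_arm(
  plan=[
    [[-0.7, -0.2, 0.4, 0, 0, 0], [-0.7, -0.2, 1.0, 0.003, 0, 0.003], [0, 0.52, -0.09, 0.087, 0, 0], [0, 0.57, -0.09, 0.087, 0, 0], [0, 0, 0, 0, 0, 0]],
  ],
)

```text
time_s: 9.65
ee_pos: [623.9, 63.1, 261.2]
tcp_rot: [0.738, -0.669, 0.059, -0.065]
force: [-1.1, 0.3, -2.3]
opening: 0.158
```

Run:
```python
from h import *
s=snapshot("side")
cv2.imwrite("pics/side5.png",cv2.resize(s[80:280,150:400],None,fx=3,fy=3,interpolation=cv2.INTER_CUBIC))
st=state();print(st["time_s"],st["ee_pos"],st["force"],st["opening"],st["q"])
P,R=pose(.1,np.radians(10),25,192);rows(P,R,1)
```

```text
9.7 [625.30536946  63.51931109 262.16212679] [-0.36600393  0.08962445 -1.16707329] 0.15876872485828541 [ 0.44874171  0.15525689 -0.22323509  0.0702495  -1.02791163 -0.38123861]
[-0.259, -0.162, 0.219, -0.001, 0.0, -0.001]
```

View pics/side5.png

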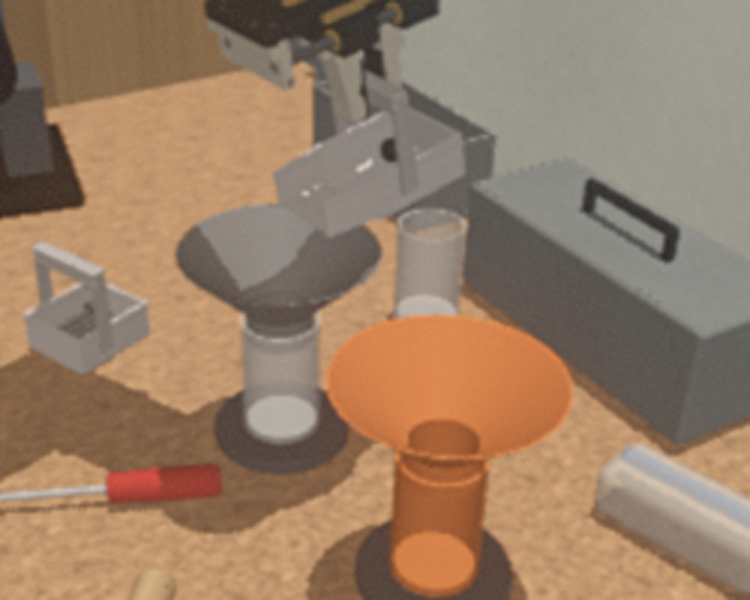

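The lip is over the back half of the grey funnel and one bumper is visible, the other hidden by the upright. I'll carry on tilting.

jog_arm(
  plan=[
    [[-0.25, 0.45, 0.1, 0.087, 0, 0], [0, 0.6, -0.1, 0.087, 0, 0], [0, 0.42, -0.47, 0.07, 0, 0], [0, 0.42, -0.47, 0.07, 0, 0], [0, 0, 0, 0, 0, 0]],
  ],
)

```text
time_s: 10.2
ee_pos: [602.5, 62.8, 263.6]
tcp_rot: [0.719, -0.651, 0.163, -0.179]
force: [-0.3, -1.1, -2.6]
opening: 0.158
```

jog_arm(
  plan=[
    [[0, 0.42, -0.47, 0.07, 0, 0], [0, 0, 0, 0, 0, 0], [0, 0.42, -0.47, 0.07, 0, 0], [0, 0, 0, 0, 0, 0], [0, 0, 0, 0, 0, 0]],
  ],
)

```text
time_s: 10.7
ee_pos: [597.4, 60.5, 271.2]
tcp_rot: [0.705, -0.64, 0.207, -0.225]
force: [0.5, 0.2, -1.6]
opening: 0.152
```

Run:
```python
from h import *
s=snapshot("side")
cv2.imwrite("pics/side6.png",cv2.resize(s[80:240,170:340],None,fx=3.5,fy=3.5,interpolation=cv2.INTER_CUBIC))
st=state();print(st["time_s"],st["ee_pos"],st["force"],st["opening"],st["q"])
P,R=pose(.1,np.radians(36),25,182);rows(P,R,1)
```

```text
10.75 [598.01704978  61.15013802 271.84374179] [ 0.19515681  0.01668257 -1.04408485] 0.15637456868666583 [ 0.48097688 -0.12708346 -0.87157651  0.76328005 -0.32669929 -1.05417964]
[-0.219, 0.683, -0.173, 0.006, -0.005, -0.003]
```

View pics/side6.png

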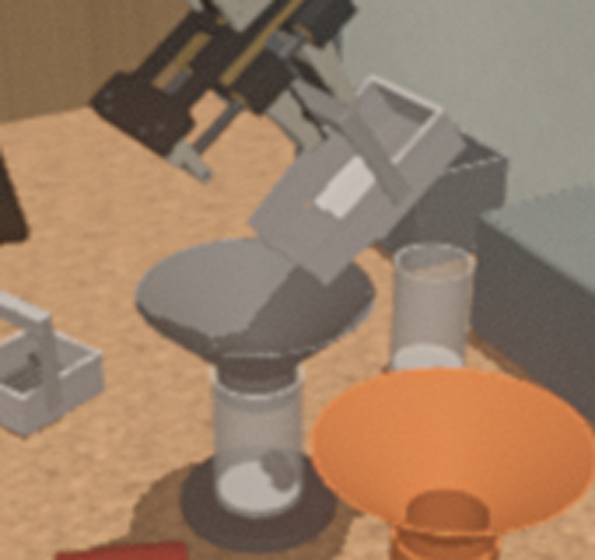

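At least one bumper, perhaps two overlapping, is in the jar at crop px (278,468). I'll tip a little further and look at both the jar and the tray floor.

jog_arm(
  plan=[
    [[0, 0.4, -0.3, 0.05, 0, 0], [0, 0.3, -0.2, 0.04, 0, 0], [0, 0, 0, 0, 0, 0], [0, 0, 0, 0, 0, 0], [0, 0, 0, 0, 0, 0]],
  ],
)

```text
time_s: 11.25
ee_pos: [600.8, 54.8, 281.1]
tcp_rot: [0.694, -0.634, 0.233, -0.249]
force: [-0.1, 0.3, -1.7]
opening: 0.158
```

Run:
```python
from h import *
s=snapshot("side");t=snapshot("top")
f=lambda im,x,y,w:cv2.resize(im[y:y+w,x:x+w],(390,390),interpolation=cv2.INTER_CUBIC)
cv2.imwrite("pics/side7.png",np.hstack([f(s,220,170,50),f(s,230,90,80)]))
st=state();print(st["time_s"],st["ee_pos"],st["force"],st["opening"],st["q"])
P,R=pose(.1,np.radians(42),25,182);rows(P,R,1)
```

```text
11.35 [600.349304    55.89857729 280.82398622] [-0.70678759 -0.28474299 -2.07322895] 0.16217082695752208 [ 0.2948223  -0.15069991 -0.98361417  1.20286615 -0.14786785 -1.35323505]
[-0.755, 1.969, -0.399, 0.037, -0.014, -0.003]
```

View pics/side7.png

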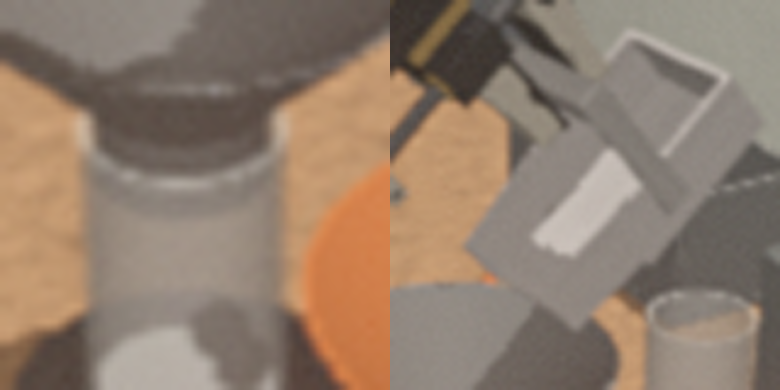

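The jar shows a two-lobed dark blob, and the visible tray floor is empty. I'll check the blob size numerically and plan tilting back.

Run:
```python
from h import *
s=snapshot("side");b=cv2.imread("pics/side0.png")
x,y,w,h=226,180,36,60
d=(cv2.cvtColor(b,6).astype(int)-cv2.cvtColor(s,6))[y:y+h,x:x+w]
m=(d>45).astype(np.uint8);n,l,stt,c=cv2.connectedComponentsWithStats(m)
for i in range(1,n):
    if stt[i,4]>8:print(stt[i],c[i]+[x,y])
print("expected px of bumper",np.linalg.norm(proj("side",[543,58,9])-proj("side",[543+15.4,58-9,9])))
st=state()
p0=np.array(st["ee_pos"]);R0=Ro.from_quat(st["tcp_rot"])
rows(np.array([625,63,310.]),toolrot(.1,0),10)
cv2.imwrite("pics/jar.png",cv2.resize(s[200:245,220:265],(450,450),interpolation=cv2.INTER_CUBIC))
```

```text
[19 32  9  8 45] [249.48888889 215.53333333]
expected px of bumper 7.309631604168777
[-0.044, -0.383, -0.063, -0.07, -0.001, -0.001]
[-0.044, -0.378, -0.089, -0.07, -0.001, -0.001]
[-0.044, -0.371, -0.115, -0.07, -0.001, -0.001]
[-0.044, -0.362, -0.141, -0.07, -0.001, -0.001]
[-0.044, -0.351, -0.165, -0.07, -0.001, -0.001]
[-0.044, -0.339, -0.189, -0.07, -0.001, -0.001]
[-0.044, -0.325, -0.212, -0.07, -0.001, -0.001]
[-0.044, -0.309, -0.234, -0.07, -0.001, -0.001]
[-0.044, -0.292, -0.255, -0.07, -0.001, -0.001]
[-0.044, -0.274, -0.275, -0.07, -0.001, -0.001]
```

View pics/jar.png

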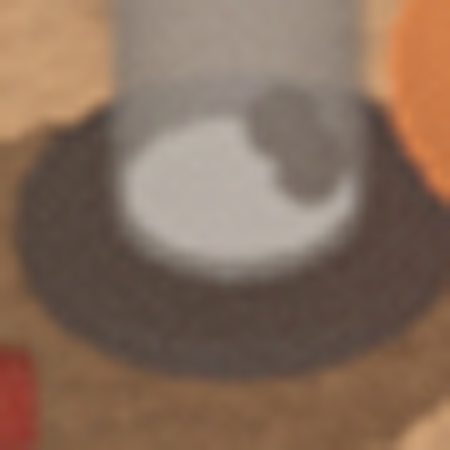

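The jar shows two touching barrels at crop px (280,118) and (312,170), so both bumpers are in. I'll level the tray, raising it as I go.

jog_arm(
  plan=[
    [[0, -0.4, -0.1, -0.07, 0, 0], [0, -0.4, -0.1, -0.07, 0, 0], [0, -0.4, -0.15, -0.07, 0, 0], [0, -0.4, -0.2, -0.07, 0, 0], [0, -0.4, -0.2, -0.07, 0, 0]],
  ],
)

```text
time_s: 11.9
ee_pos: [621.7, 46.0, 307.9]
tcp_rot: [0.717, -0.663, 0.156, -0.152]
force: [1.0, -1.3, -0.5]
opening: 0.157
```

jog_arm(
  plan=[
    [[0, -0.4, -0.2, -0.07, 0, 0], [0, -0.3, -0.2, -0.07, 0, 0], [0, -0.3, -0.2, -0.07, 0, 0], [0, -0.3, -0.3, -0.07, 0, 0], [0, 0, 0, 0, 0, 0]],
  ],
)

```text
time_s: 12.4
ee_pos: [633.4, 45.9, 320.0]
tcp_rot: [0.73, -0.679, 0.063, -0.05]
force: [-1.4, 0.6, -1.8]
opening: 0.159
```

Run:
```python
from h import *
st=state();print(st["time_s"],st["ee_pos"],st["opening"],st["q"],Ro.from_quat(st["tcp_rot"]).as_matrix()[:,2])
rows(np.array([536.5,-314.2,285.]),toolrot(.273),16)
```

```text
12.4 [633.36240246  45.92868764 319.95818977] 0.15914887518575155 [ 0.42689471  0.14902187 -0.10447339  0.08408282 -1.1764136  -0.38111908] [ 0.16066815 -0.01209839 -0.98693433]
[2.197, 0.796, 0.146, -0.01, -0.002, -0.012]
[2.187, 0.822, 0.148, -0.01, -0.002, -0.012]
[2.177, 0.848, 0.151, -0.01, -0.002, -0.012]
[2.166, 0.874, 0.154, -0.01, -0.002, -0.012]
[2.156, 0.899, 0.157, -0.01, -0.002, -0.012]
[2.145, 0.924, 0.161, -0.01, -0.002, -0.012]
[2.133, 0.95, 0.165, -0.01, -0.002, -0.012]
[2.122, 0.975, 0.169, -0.01, -0.002, -0.012]
[2.11, 0.999, 0.173, -0.01, -0.002, -0.012]
[2.098, 1.024, 0.178, -0.01, -0.002, -0.012]
[2.085, 1.048, 0.183, -0.01, -0.002, -0.012]
[2.072, 1.072, 0.188, -0.01, -0.002, -0.012]
[2.059, 1.096, 0.194, -0.01, -0.002, -0.012]
[2.046, 1.12, 0.2, -0.01, -0.002, -0.012]
[2.032, 1.144, 0.206, -0.01, -0.002, -0.012]
[2.018, 1.167, 0.212, -0.01, -0.002, -0.012]
```

jog_arm(
  plan=[
    [[1.2, 0.4, 0, -0.01, -0.002, -0.012], [2.2, 0.8, 0.1, -0.01, -0.002, -0.012], [2.3, 0.85, 0.15, -0.01, -0.002, -0.012], [2.3, 0.9, 0.15, -0.01, -0.002, -0.012], [2.3, 0.9, 0.15, -0.01, -0.002, -0.012]],
  ],
)

```text
time_s: 12.9
ee_pos: [603.7, -62.1, 311.9]
tcp_rot: [0.751, -0.657, 0.045, -0.035]
force: [-0.2, 0.1, -2.0]
opening: 0.156
```

jog_arm(
  plan=[
    [[2.3, 0.95, 0.16, -0.01, -0.002, -0.012], [2.3, 1, 0.16, -0.01, -0.002, -0.012], [2.3, 1, 0.17, -0.01, -0.002, -0.012], [2.3, 1.05, 0.17, -0.01, -0.002, -0.012], [2.3, 1.1, 0.18, -0.01, -0.002, -0.012]],
  ],
)

```text
time_s: 13.4
ee_pos: [572.3, -183.8, 301.6]
tcp_rot: [0.772, -0.635, 0.026, -0.018]
force: [0.6, 0.1, -2.2]
opening: 0.158
```

jog_arm(
  plan=[
    [[2.3, 1.1, 0.18, -0.01, -0.002, -0.012], [2.3, 1.15, 0.19, -0.01, -0.002, -0.012], [2.3, 1.2, 0.2, -0.01, -0.002, -0.012], [2, 1.2, 0.2, -0.01, -0.002, -0.012], [1, 0.6, 0.2, -0.01, -0.002, -0.012]],
  ],
)

```text
time_s: 13.9
ee_pos: [542.2, -292.4, 291.2]
tcp_rot: [0.79, -0.613, 0.007, -0.001]
force: [0.5, -0.1, -1.2]
opening: 0.155
```

Run:
```python
from h import *
st=state();print(st["time_s"],st["ee_pos"],st["opening"])
rows(np.array([536.5,-314.2,285.]),toolrot(.273),2)
```

```text
13.9 [ 542.17933505 -292.4311259   291.22457057] 0.15548270282037935
[0.98, 0.549, 0.316, -0.005, -0.005, -0.011]
[0.976, 0.558, 0.313, -0.005, -0.005, -0.011]
```

jog_arm(
  plan=[
    [[0.98, 0.55, 0.3, -0.005, -0.005, -0.011], [0.98, 0.55, 0.3, -0.005, -0.005, -0.011], [0, 0, 0, 0, 0, 0], [0, 0, 0, 0, 0, 0]],
  ],
)

```text
time_s: 14.3
ee_pos: [537.1, -313.2, 285.5]
tcp_rot: [0.797, -0.604, 0.0, 0.0]
force: [0.4, 0.2, -0.4]
opening: 0.157
```

Run:
```python
from h import *
st=state();print(st["time_s"],st["ee_pos"],st["opening"],st["force"])
rows(np.array([536.5,-314.2,76.]),toolrot(.273),1)
```

```text
14.3 [ 537.12522584 -313.24050663  285.54183077] 0.15720245083256387 [ 0.35300342  0.23767207 -0.43175039]
[0.061, 0.082, 20.954, 0.0, -0.001, 0.0]
```

jog_arm(
  plan=[
    [[0, 0, 2, 0, 0, 0], [0, 0, 4, 0, 0, 0], [0, 0, 4, 0, 0, 0], [0, 0, 4, 0, 0, 0], [0, 0, 3, 0, 0, 0]],
  ],
)

```text
time_s: 14.8
ee_pos: [536.3, -312.9, 113.8]
tcp_rot: [0.797, -0.604, -0.0, 0.001]
force: [0.6, -0.2, -0.9]
opening: 0.152
```

jog_arm(
  plan=[
    [[0, 0, 2, 0, 0, 0], [0, 0, 1.5, 0, 0, 0], [0, 0, 0, 0, 0, 0], [0, 0, 0, 0, 0, 0], [0, 0, 0, 0, 0, 0]],
  ],
)

```text
time_s: 15.3
ee_pos: [537.8, -314.4, 82.3]
tcp_rot: [0.797, -0.604, 0.001, 0.0]
force: [-0.2, -0.4, -1.6]
opening: 0.158
```

jog_arm(
  plan=[
    [[0, 0, 0.6, 0, 0, 0], [0, 0, 0.4, 0, 0, 0], [0, 0, 0.2, 0, 0, 0], [0, 0, 0, 0, 0, 0], [0, 0, 0, 0, 0, 0]],
  ],
)

```text
time_s: 15.8
ee_pos: [536.8, -314.6, 68.9]
tcp_rot: [0.797, -0.604, 0.0, 0.001]
force: [-1.3, 0.0, -1.1]
opening: 0.157
```

jog_arm(
  plan=[
    [[0, 0, 0.1, 0, 0, 0], [0, 0, 0.1, 0, 0, 0], [0, 0, 0, 0, 0, 0], [0, 0, 0, 0, 0, 0]],
  ],
)

```text
time_s: 16.2
ee_pos: [536.8, -314.6, 66.9]
tcp_rot: [0.797, -0.604, 0.0, 0.001]
force: [0.4, -0.3, -1.6]
opening: 0.158
```

jog_arm(
  plan=[
    [[0, 0, 0.1, 0, 0, 0], [0, 0, 0.05, 0, 0, 0], [0, 0, 0, 0, 0, 0], [0, 0, 0, 0, 0, 0]],
  ],
)

```text
time_s: 16.6
ee_pos: [536.9, -314.6, 65.4]
tcp_rot: [0.797, -0.604, 0.0, 0.001]
force: [0.2, -1.0, -1.6]
opening: 0.155
```

jog_arm(
  plan=[
    [[0, 0, 0.05, 0, 0, 0], [0, 0, 0.05, 0, 0, 0], [0, 0, 0, 0, 0, 0], [0, 0, 0, 0, 0, 0]],
  ],
)

```text
time_s: 17.0
ee_pos: [537.1, -314.9, 65.3]
tcp_rot: [0.797, -0.604, 0.001, 0.001]
force: [-1.5, -0.0, 5.1]
opening: 0.158
```

The force rose to +5 N, so the tray has touched the bench. I'll release, letting the fingers open fully before going up.

jog_arm(
  plan=[
    [[0, 0, 0, 0, 0, 0], [0, 0, 0, 0, 0, 0], [0, 0, 0, 0, 0, 0], [0, 0, 0, 0, 0, 0], [0, 0, 0, 0, 0, 0]],
  ],
  fingers=0.6,
)

```text
time_s: 17.5
ee_pos: [536.8, -314.6, 64.3]
tcp_rot: [0.797, -0.604, 0.0, 0.001]
force: [0.1, -0.1, 0.5]
opening: 0.552
```

jog_arm(
  plan=[
    [[0, 0, 0, 0, 0, 0], [0, 0, 0, 0, 0, 0], [0, 0, 0, 0, 0, 0], [0, 0, -1, 0, 0, 0], [0, 0, -2, 0, 0, 0]],
  ],
)

```text
time_s: 18.0
ee_pos: [535.8, -314.2, 93.7]
tcp_rot: [0.797, -0.605, -0.001, 0.001]
force: [-0.1, 0.1, 0.3]
opening: 0.797
```

jog_arm(
  plan=[
    [[0, 0, -3, 0, 0, 0], [0, 0, -4, 0, 0, 0], [0, 0, -4, 0, 0, 0], [0, 0, -3, 0, 0, 0], [0, 0, 0, 0, 0, 0]],
  ],
)

```text
time_s: 18.5
ee_pos: [539.1, -315.4, 240.8]
tcp_rot: [0.797, -0.604, 0.005, -0.0]
force: [0.2, 0.2, -0.6]
opening: 0.804
```

jog_arm(
  plan=[
    [[2, 0, -2, 0, 0, 0], [3, 0, -2, 0, 0, 0], [3, 0, -2, 0, 0, 0], [2, 0, 0, 0, 0, 0], [0, 0, 0, 0, 0, 0]],
  ],
)

```text
time_s: 19.0
ee_pos: [563.9, -412.6, 294.1]
tcp_rot: [0.796, -0.605, 0.0, 0.001]
force: [0.2, 0.0, -0.5]
opening: 0.8
```

Run:
```python
from h import *
s=snapshot("side")
cv2.imwrite("pics/end.png",np.hstack([cv2.resize(s[180:380,210:410],(500,500),interpolation=cv2.INTER_CUBIC),cv2.resize(s[195:245,220:250+20],(300,300)),][:1]+[np.vstack([cv2.resize(s[200:245,220:265],(300,300),interpolation=cv2.INTER_CUBIC),np.zeros((200,300,3),np.uint8)])]))
st=state();print(st["time_s"],st["ee_pos"],st["force"],st["opening"])
```

```text
19.05 [ 563.51750095 -411.31795594  293.71552655] [ 0.46223538 -0.00111825 -0.03962218] 0.8006210004516537
```

View pics/end.png

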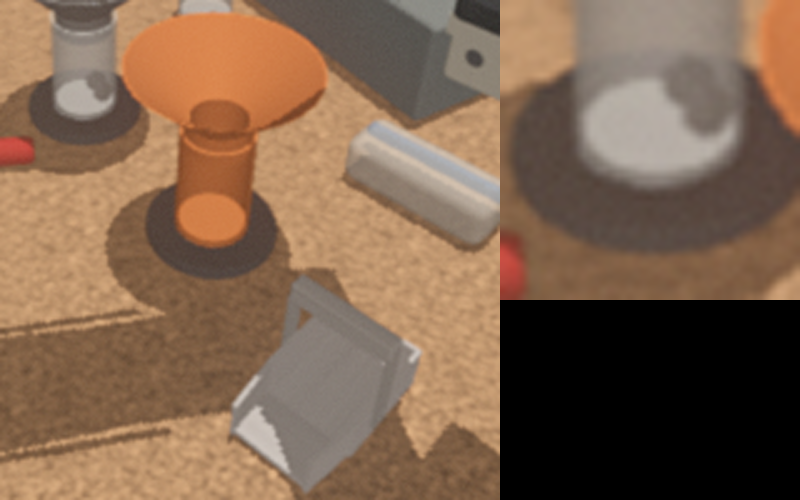

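The tray stands upright and empty at crop px (325,385), the two-lobed blob is in the jar, and the robot is clear.

```bash
python3 -c "
from station import ticket
print(ticket.job_done())"
```

```text
the job is handed in; nothing more can be done
None
```

Both bumpers are in the jar under the grey funnel, and the empty tray stands upright and released at its original spot. I handed the job in at about 19 s of robot time; no verdict is reported.

- **Pour:** I gripped the tray by its bar, carried it over the orange funnel and tipped it about 40° into the grey one.
- **Last checks:** The side picture shows two touching bumpers on the jar floor and no bumper in the tray. The gripper is clear of everything and wrist force is about 0.5 N. The highest force I read in the run was about 5 N, when the tray touched the bench.
- **First grasp missed:** I lifted before the slow fingers had closed. A picture comparison showed the tray had not moved, and the second grasp held.
- **Less certain:** A simple dark-pixel mask on the jar found only one blob of 45 px (9 x 8 px; one bumper is about 7 px across). The count of two therefore rests on the enlarged pictures of the two-lobed shape and on the empty tray.

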